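Find the case with the loose cutter and show it to the camera

TASK

Turn the ring light's dial to its red mark, since your hand will be full later. Then lift the cutter cases out of the tray one at a time and shake each one, end to end, until you find the one whose cutter rattles from stop to stop; lay sound cases back in a nest without dropping them, and leave the other things on the bench alone. Finish holding the rattling case up in front of the camera: window end towards the lens, on its axis and about 10 cm from it, near level, with the cutter slid forward to the window, and keep holding it there.

Things in the scene. Friction and masses are not known exactly. Their poses are not given: they have to be found in the camera images.
- dial (a joint): Angle of the brightness dial of the ring light, rad: 0 at the lowest division of its scale, growing clockwise seen from above to 4.71; its scale has 11 divisions and the broad red one, the seventh, is at 2.83. It turns with light friction (0.03 N m) and stays where it is left.
- dial_grip (a point): Grip point on the dial's upright axis, 77 mm above the bench. The dial is a black bar 42 long x 14 mm wide, 32 mm high, its top 7 mm above this point, with a white index line on one half, on a round foot. This frame turns with the dial: z up, the bar lies along its x, the index on its -x half. The dial sits on a flat box, 100 x 100 x 40 mm.
- lens (a point): Centre of the front glass of the inspection camera, 170 mm above the bench. The camera stands upright at the back of the bench with a white ring light round its lens and looks along this frame's -x, towards the robot; y to the left seen from the robot, z up. Box with dial and camera are one fixed unit. (A grey cabinet 0.44 m high stands at the right of the bench, from 0.30 m ahead of the robot's base on and 0.43 m or more to its right: keep clear.)
- tray: Fixed aluminium tray, 176 (x) x 252 (y) x 8 mm, origin under its centre at bench height. Three blue nests side by side along y, 90 mm apart, with walls 14 mm high; each is 146 x 47 mm inside (a case is 140 x 42) and its long sides are open for 84 mm in the middle, for fingers. Nest floor 8 mm above the bench.
- nest_1 (a point): Where the centre of a case lies when seated in the right nest as seen from the robot (26 mm above the bench); axes as the tray's.
- nest_2 (a point): Where the centre of a case lies when seated in the middle nest as seen from the robot (26 mm above the bench); axes as the tray's.
- nest_3 (a point): Where the centre of a case lies when seated in the left nest as seen from the robot (26 mm above the bench); axes as the tray's.
- case_1_center (a point): Centre of a sealed cutter case, 140 long (its x) x 42 wide (its y) x 36 mm high (its z), 0.33 kg in all: black tub, orange lid over the rear half, clear window over the front (+x) half and front end. Grip it across its 42 mm width at mid-length. The point lies half-way up, 18 mm above its underside. All three cases look the same. At the start each lies in a nest of the tray with its window end pointing away from the robot.
- case_1_window (a point): Middle of the window end of that case, 70 mm ahead of its centre along its x.
- cutter_1 (a joint): Where the steel cutter with the red band, seen through the window of this case, sits along the case's x, m: 0 as packed, + towards the window end. In a sound case the packing holds it at 0 within about 1.5 mm; in the one faulty case it slides from -0.015 (rear stop) to +0.015 (at the window). A loose cutter (0.12 kg) sticks a little: it starts to slide at about 6 degrees of slope or 1 m/s2 along the case. All three start at 0; which case is faulty changes from start to start.
- case_2_center (a point): The same for another case, like case_1 in every way that can be seen.
- case_2_window (a point): Middle of the window end of that case, 70 mm ahead of its centre along its x.
- cutter_2 (a joint): As cutter_1, for case_2.
- case_3_center (a point): The same for another case, like case_1 in every way that can be seen.
- case_3_window (a point): Middle of the window end of that case, 70 mm ahead of its centre along its x.
- cutter_3 (a joint): As cutter_1, for case_3.
- caliper: Steel caliper, 70 x 232 x 16 mm; a bystander. Origin at the centre of its underside.
- micrometer: Micrometer, 48 x 142 x 15 mm; a bystander. Origin at the centre of its underside.
- swarf_brush: Bench brush with wooden handle, 40 x 177 x 37 mm; a bystander. Origin at the centre of its underside.
- hook_spanner: Black flat spanner, 27 x 120 x 6 mm; a bystander. Origin at the centre of its underside.
- depth_gauge: Steel depth gauge, 98 x 88 x 26 mm; a bystander. Origin at the centre of its underside.
Mind the look-alikes: they are no part of the job. What is shaped like the part that bears case_2_center but yellow is not meant.

How it is judged:
By the outcome, as a careful person would: the job done as asked, in the order asked, and still so for the second after the job is handed in, while the arm keeps its last pose, push and grip.
It also fails if it takes over 72 s, if anything falls off the work surface, if the arm or the gripper's body presses on something with over 40 N, if the wrist force passes 120 N, or if a joint passes its speed limit or range.

ROBOT

A 6-joint arm with a two-finger parallel gripper is mounted at the origin on a cart in front of the work surface, level with it; the furniture and walls round the work are solid. World frame = base frame: x ahead of the robot, y to its left, z up, the work surface at z = 0. Lengths are in m, angles in rad, forces in N, time in s.
With the tool pointing down it reaches from about 0.25 to 0.775 m from the base axis. Payload 4 kg.
Tool frame: the origin (TCP) lies midway between the tips of the shut fingers; the grasp point (between the pads) lies 19 mm behind it; z points along the fingers, y is the line along which they close (so a half turn about z gives the same grasp; the last joint's range is limited). The gripper opens to 94 mm and grips with 3 to 60 N. Pads are 16 mm wide; open, the fingers measure 119 mm over their backs; the gripper's body (75 mm by 177 mm) begins 78 mm behind the grasp point.
Start: joints at [-1.262, 0.087, 1.371, -0, 1.684, -0.103], TCP at [0.22, -0.504, 0.206] pointing down, gripper open.
Joint ranges: [-3.1, 3.1], [-0.76, 2.03], [0.27, 2.55], [-1.08, 4.22], [0.17, 2.65], [-2.57, 2.57]. Speed limits (rad/s): [2.79, 2.79, 3.14, 3.14, 3.14, 3.14].

INTERFACE

Orientations are given as [roll, pitch, yaw] about the fixed x, y, z axes, in that order (R = Rz(yaw) Ry(pitch) Rx(roll)).
In Python, from bench import sensors, eyes, job gives the robot as it stands.
- The arm moves only by the tool arm_command, never from a script. Its argument "series" is a list of rows, each a list of 7 numbers: the opening, from 0 (shut) to 1 (fully open), then the shift along the tool's x, y, z in cm, then the turn, a rotation vector about the tool's x, y, z in rad. In form: [[fingers, dx, dy, dz, wx, wy, wz], ...]. A call has 1 to 20 rows; each row shifts and turns the commanded pose from where the row before left it, along the tool's axes as they then stand; what a row does not reach is not made up. A row lasts 1/10 s, in which the tool goes at most 50 mm and 8.59 degrees, less where a joint would pass 70% of its speed; a pose out of reach is approached as far as the arm can. A call with a gripper value outside its range is refused whole. The fingers move at their own pace and stop on an object; the grip force is fixed at half the most. Time passes only in rows, so rows that do not move let the fingers close. It gives the time, the measured TCP pose, the force and the opening at its end, in the units of the state.
- sensors.get_obs(): the state, without advancing time (a new reading comes with each control period).
- eyes.snapshot(name): name is "scene" or "top" or "wrist"; returns the picture (400x640x3 uint8, blue, green, red); there is no depth.
- eyes.get_calibration(name): a dict with "mtx" (3x3 intrinsics, pixels), "k1" (the pictures are not rectified: a ray, as slopes to the right and down, at radius r is drawn at 1 + k1 r^2 times it, then the intrinsics apply), "R" (3x3) and "t" (3): a world point X has camera coordinates R X + t. Camera axes: x right, y down, z forward; pixel columns grow to the right and rows downward; lengths in m; the calibration is good to about 2 mm. A picture is of the moment at which its call begins: read the wrist's pose just before it. get_calibration takes no time and is no camera call; for the wrist camera it gives the pose at the moment of the call.
- job.close_job(): hands the job in, once; it reports no verdict.
The state is a dict: "time": time; "joint_positions": joint angles; "qvel": joint speeds; "joint_torque": joint torques, N m; "tool_pos": TCP position; "ee_rot": TCP orientation; "wrist_force": force on the tool from outside, world axes, zero at the start; "wrist_torque": the same for the moment, N m; "width": finger opening in m.
Only numpy, scipy, OpenCV 4.12 (cv2) and the standard library are available. Lean on these libraries where they do the work, as an engineer would, in place of code of your own. Each camera call takes 0.05 s, during which the arm holds its last target. There are 200 camera calls.

## Working session

There is one attempt and no reset: what is moved stays moved. The work goes in short steps, Python scripts to look and compute and a tool call to move; the robot and the scene stay as the last step left them, time stands still between calls to the robot, and variables do not carry over. Pictures are saved under pics/ and viewed, on a budget of 10 in all, crops included, one or two more only if the job needs it, and the job is handed in when it is done.

Besides the shell and the picture viewer there is one more tool, called after "Emit:" by a JSON object that holds its "api" and its "payload". arm_command: Moves the arm, as the interface text tells. Its arguments: {"type":"object","properties":{"series":{"type":"array","items":{"type":"array","items":{"type":"number"}}}},"required":["series"]}

```bash
mkdir -p pics; ls; python3 - <<'E'
from bench import sensors, eyes
import cv2, numpy as np
o=sensors.get_obs();print(o)
for n in("top","scene"):
    c=eyes.get_calibration(n);print(n,c)
    cv2.imwrite(f"pics/{n}0.png",eyes.snapshot(n))
a=cv2.imread("pics/top0.png");b=cv2.imread("pics/scene0.png")
E
```

```text
pics
{'time': 0.0, 'joint_positions': array([-1.26209771e+00,  8.79283520e-02,  1.37224205e+00,  7.54863833e-06,
        1.68362397e+00, -1.03145296e-01]), 'qvel': array([ 2.80666029e-04,  2.20636697e-04, -9.50309227e-05,  1.14749200e-03,
       -7.39237271e-04, -9.34702059e-05]), 'joint_torque': array([ 5.85576836e-04, -3.40186715e+01, -3.02422500e+01,  7.18195341e-02,
        3.31847684e-02, -1.68283432e-04]), 'tool_pos': array([ 0.21996992, -0.50348807,  0.20432496]), 'ee_rot': array([-3.13940341e+00, -2.34156585e-04,  4.11844502e-01]), 'wrist_force': array([0.69305853, 0.70465324, 0.04351772]), 'wrist_torque': array([-0.02315771,  0.0266692 , -0.04150795]), 'width': 0.0939540922121966}
top {'mtx': array([[385.46458618,   0.        , 317.49447536],
       [  0.        , 385.46458618, 202.97983822],
       [  0.        ,   0.        ,   1.        ]]), 'k1': -0.04127774141896271, 'R': array([[ 0.00525066, -0.99995146, -0.00833762],
       [-0.99969309, -0.00504707, -0.02425387],
       [ 0.02421061,  0.00846241, -0.99967106]]), 't': array([-0.01372251,  0.58696644,  1.15732754])}
scene {'mtx': array([[465.81351582,   0.        , 313.32625741],
       [  0.        , 465.81351582, 198.68207908],
       [  0.        ,   0.        ,   1.        ]]), 'k1': -0.12166929940286902, 'R': array([[ 0.9003106 , -0.43523162, -0.00377683],
       [-0.29003414, -0.59344298, -0.75080332],
       [ 0.32453202,  0.67705159, -0.66051503]]), 't': array([-0.54947087,  0.27237406,  1.14227207])}
```

View pics/top0.png

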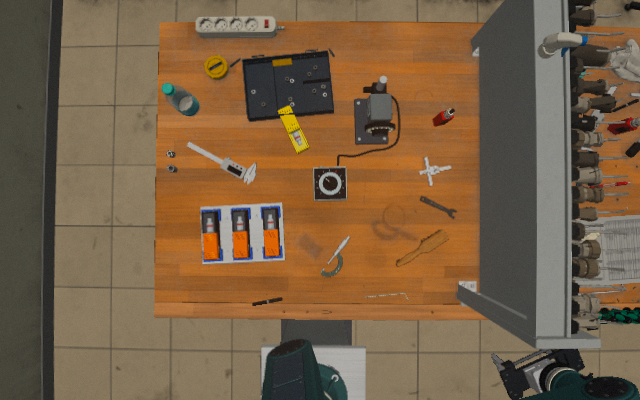

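View pics/scene0.png

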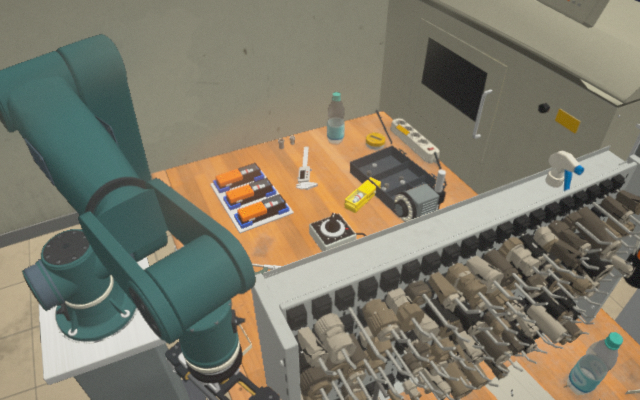

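```bash
cat > h.py <<'E'
import numpy as np, cv2
from bench import sensors, eyes
from scipy.spatial.transform import Rotation as Ro
def ray(c,p):
    K=c["mtx"];d=(np.array(p,float)-K[:2,2])/K[0,0]
    u=d.copy()
    for _ in range(20): u=d/(1+c["k1"]*(u@u))
    R=c["R"];return -R.T@c["t"], R.T@np.array([*u,1])
def onz(c,p,z):
    o,d=ray(c,p);return o+d*(z-o[2])/d[2]
def two(c1,p1,c2,p2):
    (o1,d1),(o2,d2)=ray(c1,p1),ray(c2,p2)
    s=np.linalg.lstsq(np.c_[d1,-d2],o2-o1,rcond=None)[0]
    a,b=o1+d1*s[0],o2+d2*s[1];return (a+b)/2,np.linalg.norm(a-b)
def proj(c,X):
    v=c["R"]@np.array(X)+c["t"];u=v[:2]/v[2];return u*(1+c["k1"]*(u@u))*c["mtx"][0,0]+c["mtx"][:2,2]
def tool():
    o=sensors.get_obs();return np.array(o["tool_pos"]),Ro.from_euler("xyz",o["ee_rot"]),o
E
python3 - <<'E'
from h import *
t=eyes.get_calibration("top");im=cv2.imread("pics/top0.png")
hsv=cv2.cvtColor(im,cv2.COLOR_BGR2HSV)
m=cv2.inRange(hsv,(5,180,190),(14,255,255));m[:195]=0;m[265:]=0;m[:,:195]=0;m[:,290:]=0
for c in cv2.findContours(m,0,2)[0]:
    if cv2.contourArea(c)>80:
        r=cv2.minAreaRect(c);print("orange",r,onz(t,r[0],.044))
m=cv2.inRange(hsv,(0,0,170),(180,50,255));m=cv2.bitwise_and(m,0*m+255)
m2=m*0;m2[195:270,190:295]=255
k=cv2.morphologyEx(m|cv2.inRange(hsv,(100,100,50),(130,255,255)),3,np.ones((9,9)))&m2
c=max(cv2.findContours(k,0,2)[0],key=cv2.contourArea);r=cv2.minAreaRect(c);print("tray",r,onz(t,r[0],.008))
b=[onz(t,p,.008)[:2] for p in cv2.boxPoints(r)];print(np.round(b,4))
print("dial",onz(t,(330,184),.05),"cam",onz(t,(379,128),.17),onz(t,(377,115),.17),"yellow",onz(t,(293,130),.03))
f=lambda x0,y0,w,h,s:cv2.resize(im[y0:y0+h,x0:x0+w],None,fx=s,fy=s,interpolation=2)
A=f(305,160,50,50,6);B=f(345,65,60,90,6)[:540];C=f(190,195,110,75,4)
o=np.zeros((600,800,3),np.uint8);o[:300,:300]=A;o[:540,440:800]=B;o[300:600,:440]=C
cv2.imwrite("pics/c1.png",o)
E
```

```text
orange ((209.5, 245.5), (25.0, 13.0), 90.0) [0.45970475 0.30529811 0.044     ]
orange ((239.5, 244.0), (24.0, 13.0), 90.0) [0.46481573 0.21677725 0.044     ]
orange ((270.87066650390625, 242.30172729492188), (25.015581130981445, 13.447342872619629), 86.633544921875) [0.47045181 0.12469744 0.044     ]
tray ((242.07455444335938, 232.9171142578125), (56.60586166381836, 81.20339965820312), 86.98721313476562) [0.49532684 0.21682379 0.008     ]
[[0.5736 0.3459]
 [0.5878 0.0992]
 [0.4175 0.089 ]
 [0.4025 0.335 ]]
dial [ 0.64146614 -0.04719495  0.05      ] cam [ 0.77991858 -0.17180524  0.17      ] [ 0.81420173 -0.16661536  0.17      ] yellow [0.80374942 0.06327887 0.03      ]
```

View pics/c1.png

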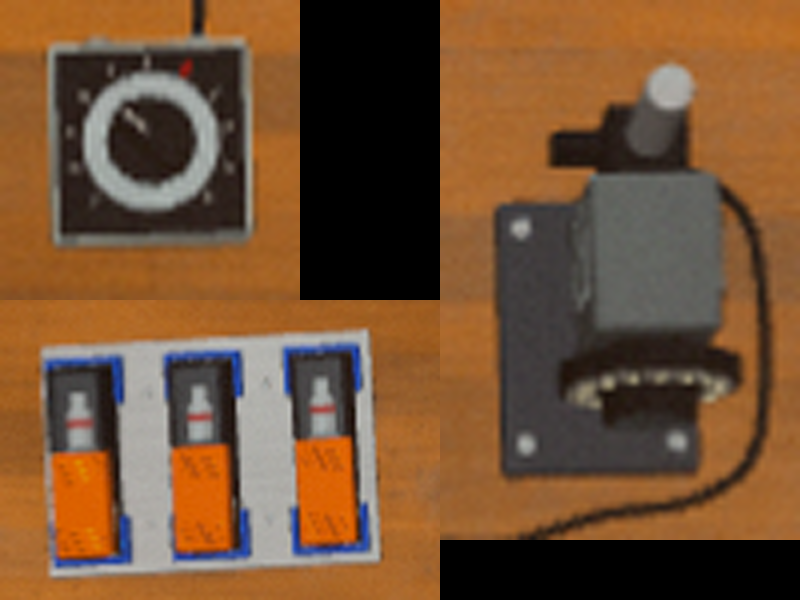

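Emit:
{"api": "arm_command", "payload": {"series": [[1, 0, 0, 0, 0, 0, -0.12], [1, 0, 0, 0, 0, 0, -0.12], [1, 0, 0, 0, 0, 0, -0.12], [1, 3.4, -3.5, 0, 0, 0, 0], [1, 3.4, -3.5, 0, 0, 0, 0], [1, 3.4, -3.5, 0, 0, 0, 0], [1, 3.4, -3.5, 0, 0, 0, 0], [1, 4.57, 0.71, 0, 0, 0, 0], [1, 4.57, 0.71, 0, 0, 0, 0], [1, 4.57, 0.71, 0, 0, 0, 0], [1, 4.57, 0.71, 0, 0, 0, 0], [1, 4.57, 0.71, 0, 0, 0, 0], [1, 4.57, 0.71, 0, 0, 0, 0], [1, 4.57, 0.71, 0, 0, 0, 0], [1, 4.57, 0.71, 0, 0, 0, 0], [1, 4.57, 0.71, 0, 0, 0, 0], [1, 0, 0, 0, 0, 0, 0]]}}

```text
time: 1.8
tool_pos: [0.5618, -0.0643, 0.2029]
ee_rot: [-3.138, 0.0, 0.777]
wrist_force: [-1.1, -0.3, 0.2]
width: 0.0944
```

```bash
python3 - <<'E'
from h import *
p,R,o=tool();c=eyes.get_calibration("wrist");im=eyes.snapshot("wrist");cv2.imwrite("pics/w1.png",im)
np.savez("w1.npz",**c)
print(o["time"],p,o["ee_rot"],c["k1"],c["mtx"][0])
C=-c["R"].T@c["t"];print("cam in tool",R.inv().apply(C-p),"axes in tool\n",(R.inv().as_matrix()@c["R"].T).round(3))
print(proj(c,[.641,-.047,.05]))
E
```

```text
1.8 [ 0.56179888 -0.06428969  0.2028593 ] [-3.13817668e+00  2.89670474e-04  7.77276598e-01] 0.004305057557252078 [316.71752513   0.         316.61592239]
cam in tool [ 0.07002999  0.00054321 -0.17876251] axes in tool
 [[ 0.    -0.97  -0.244]
 [ 1.     0.     0.   ]
 [ 0.    -0.244  0.97 ]]
[359.15119232 125.05648573]
```

View pics/w1.png

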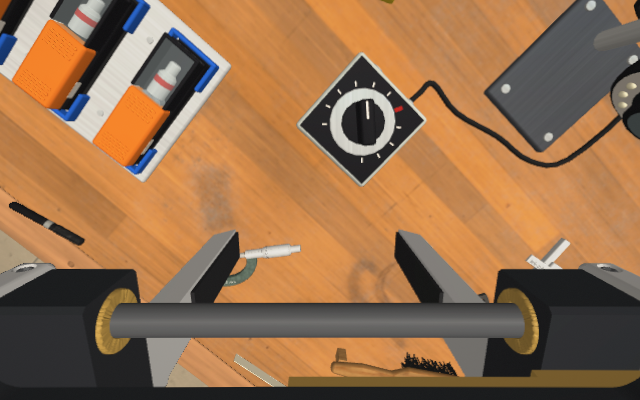

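```bash
python3 - <<'E'
from h import *
c=dict(np.load("w1.npz"));im=cv2.imread("pics/w1.png")
q=[onz(c,p,.04)[:2] for p in((362,53),(426,119),(361,185),(299,125))]
print(np.mean(q,0)); 
for i in range(4):
    d=q[(i+1)%4]-q[i];print(np.linalg.norm(d),np.degrees(np.arctan2(d[1],d[0]))%90)
g=cv2.cvtColor(im,cv2.COLOR_BGR2GRAY)
# white scale ring
m=(g>150).astype(np.uint8)*255;mm=m*0;cv2.circle(mm,(362,121),36,255,-1);m&=mm
cs=cv2.findContours(m,0,2)[0];r=max(cs,key=cv2.contourArea);e=cv2.minAreaRect(r);print(e)
for z in(.042,.05,.052):print(z,onz(c,e[0],z),)
roi=np.zeros_like(m);cv2.rectangle(roi,(360,97),(374,120),255,-1)
ys,xs=np.nonzero((g>140)&(roi>0)); print(len(xs))
lab=cv2.connectedComponentsWithStats(((g>120)&(roi>0)).astype(np.uint8));print(lab[2],lab[3])
P=np.array([onz(c,(x,y),.084)[:2] for x,y in zip(xs,ys)])
vx,vy,x0,y0=cv2.fitLine(P.astype(np.float32),2,0,.01,.01).ravel();print(np.degrees(np.arctan2(vy,vx)),x0,y0)
h=cv2.cvtColor(im,cv2.COLOR_BGR2HSV)
rm=cv2.inRange(h,(0,150,100),(4,255,255))|cv2.inRange(h,(174,150,100),(180,255,255));rm&=cv2.circle(mm*0,(362,121),50,255,-1)
ys,xs=np.nonzero(rm);print("red",xs.mean(),ys.mean(),onz(c,(xs.mean(),ys.mean()),.042))
cv2.imwrite("pics/c2.png",cv2.resize(im[70:170,310:430],None,fx=6,fy=6,interpolation=2))
E
```

```text
[ 0.645882   -0.04783277]
0.09346409799384021 1.9278533002057259
0.09552459324012698 1.5180045808174896
0.09257873497187277 0.97542208695954
0.09398352386778988 2.0588350687536616
((362.0, 121.0), (66.0, 64.0), 90.0)
0.042 [ 0.64657145 -0.04689395  0.042     ]
0.05 [ 0.64577033 -0.04616526  0.05      ]
0.052 [ 0.64557005 -0.04598309  0.052     ]
79
[[     0      0    640    400 255913]
 [   360     97     15      6     37]
 [   366    101      3     18     50]] [[319.48376206 199.53232153]
 [367.56756757  97.94594595]
 [367.04       109.22      ]]
48.069633 0.6556777 -0.03577296
red 398.1794871794872 108.56410256410257 [ 0.68110085 -0.06438833  0.042     ]
```

View pics/c2.png

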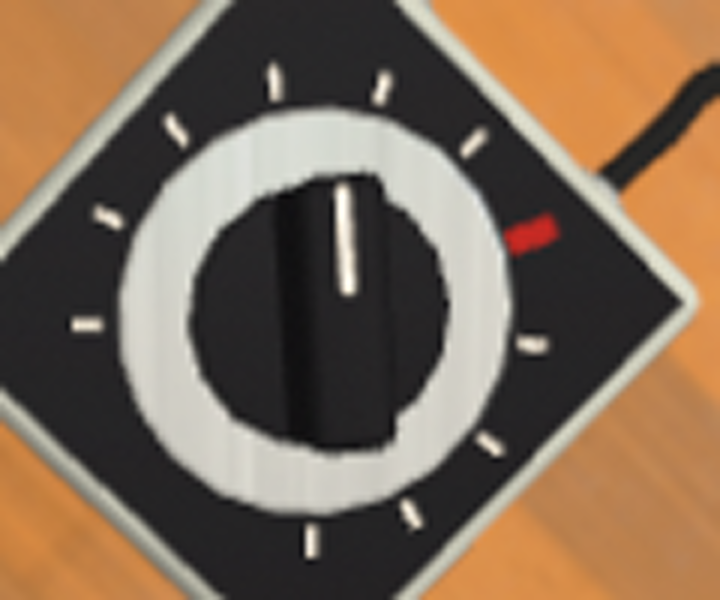

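Emit:
{"api": "arm_command", "payload": {"series": [[1, 3.5, 2.5, 0, 0, 0, -0.059], [1, 3.43, 2.55, 0, 0, 0, 0], [1, 0, 0, 4, 0, 0, 0], [0.6, 0, 0, 4, 0, 0, 0], [0.5, 0, 0, 4, 0, 0, 0], [0.5, 0, 0, 2.2, 0, 0, 0], [0.5, 0, 0, 0, 0, 0, 0]]}}

```text
time: 2.55
tool_pos: [0.6393, -0.0539, 0.0584]
ee_rot: [-3.133, 0.006, 0.829]
wrist_force: [0.0, 1.0, 0.8]
width: 0.0653
```

Emit:
{"api": "arm_command", "payload": {"series": [[0, 0, 0, 0, 0, 0, 0], [0, 0, 0, 0, 0, 0, 0], [0, 0, 0, 0, 0, 0, 0], [0, 0, 0, 0, 0, 0, 0]]}}

```text
time: 2.95
tool_pos: [0.6448, -0.0534, 0.0655]
ee_rot: [3.139, -0.002, 0.831]
wrist_force: [-0.1, 0.6, 0.0]
width: 0.0337
```

Emit:
{"api": "arm_command", "payload": {"series": [[0.38, 0.3, -0.2, 0.2, 0, 0, 0], [0.38, 0.2, -0.2, 0.2, 0, 0, 0], [0.38, 0, 0, 0, 0, 0, 0]]}}

```text
time: 3.25
tool_pos: [0.6439, -0.0461, 0.0589]
ee_rot: [-3.141, 0.0, 0.832]
wrist_force: [-0.2, -0.2, -0.3]
width: 0.0356
```

```bash
python3 - <<'E'
from h import *
p,R,o=tool();print(p,o["ee_rot"],o["wrist_force"],o["width"],np.abs(o["qvel"]).max())
c=eyes.get_calibration("wrist");im=eyes.snapshot("wrist")
p,R,o=tool();print(p,o["ee_rot"])
print(proj(c,[.6457,-.0468,.084]),proj(c,p-[0,0,-.026]))
cv2.imwrite("pics/w2.png",im)
E
```

```text
[ 0.64385336 -0.04608902  0.0589303 ] [-3.14070054e+00  4.83751080e-04  8.31563324e-01] [-0.17599864 -0.20266335 -0.31042856] 0.03562128586975926 0.0046634041497463806
[ 0.64390788 -0.04632821  0.0589845 ] [-3.14089184e+00  5.68600948e-04  8.31417586e-01]
[319.10638907 260.05285492] [315.96630453 262.36601946]
```

View pics/w2.png

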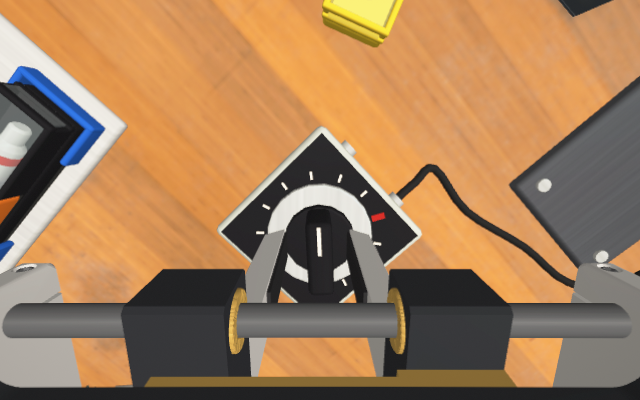

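Emit:
{"api": "arm_command", "payload": {"series": [[0, 0, 0, 0, 0, 0, 0], [0, 0, 0, 0, 0, 0, 0], [0, 0, 0, 0, 0, 0, 0], [0, 0, 0, 0, 0, 0, 0], [0, 0, 0, 0, 0, 0, 0]]}}

```text
time: 3.8
tool_pos: [0.6447, -0.0474, 0.0595]
ee_rot: [3.14, -0.0, 0.83]
wrist_force: [1.7, -2.2, -0.6]
width: 0.0138
```

Emit:
{"api": "arm_command", "payload": {"series": [[0, 0, 0, 0, 0, 0, 0.117], [0, 0, 0, 0, 0, 0, 0.117], [0, 0, 0, 0, 0, 0, 0.117], [0, 0, 0, 0, 0, 0, 0.117], [0, 0, 0, 0, 0, 0, 0.117], [0, 0, 0, 0, 0, 0, 0.117], [0, 0, 0, 0, 0, 0, 0.117], [0, 0, 0, 0, 0, 0, 0.117], [0, 0, 0, 0, 0, 0, 0.117], [0, 0, 0, 0, 0, 0, 0.117], [0, 0, 0, 0, 0, 0, 0.117], [0, 0, 0, 0, 0, 0, 0], [0, 0, 0, 0, 0, 0, 0]]}}

```text
time: 5.1
tool_pos: [0.6446, -0.0466, 0.0595]
ee_rot: [-3.141, -0.001, -0.454]
wrist_force: [1.8, 0.3, -0.7]
width: 0.0135
```

Open, lift straight up and look at the dial.

Emit:
{"api": "arm_command", "payload": {"series": [[0.5, 0, 0, 0, 0, 0, 0], [0.5, 0, 0, 0, 0, 0, 0], [0.5, 0, 0, 0, 0, 0, 0], [0.5, 0, 0, -3, 0, 0, 0], [0.5, 0, 0, -5, 0, 0, 0], [0.6, -4, 0, -3, 0, 0, 0], [0.8, -4, 0, -2, 0, 0, 0], [0.8, 0, 0, 0, 0, 0, 0], [0.8, 0, 0, 0, 0, 0, 0]]}}

```text
time: 6.0
tool_pos: [0.5724, -0.0114, 0.1905]
ee_rot: [-3.141, -0.002, -0.455]
wrist_force: [0.1, -0.2, -0.4]
width: 0.0738
```

```bash
python3 - <<'E'
from h import *
p,R,o=tool();c=eyes.get_calibration("wrist");im=eyes.snapshot("wrist");np.savez("w3.npz",**c);cv2.imwrite("pics/w3.png",im)
print(o["time"],p,o["ee_rot"],proj(c,[.6457,-.0468,.05]))
u,v=proj(c,[.6457,-.0468,.05]).astype(int);y0=max(v-55,0)
o2=np.zeros((600,800,3),np.uint8);o2[:400,:640]=im
cr=cv2.resize(im[y0:y0+100,u-60:u+60],None,fx=5,fy=5,interpolation=2);print(u-60,y0)
o2=cr;cv2.imwrite("pics/c3.png",o2)
E
```

```text
6.0 [ 0.57244166 -0.01142504  0.19050226] [-3.14113051e+00 -2.47612570e-03 -4.55336438e-01] [315.68194131 112.72533133]
255 57
```

View pics/c3.png

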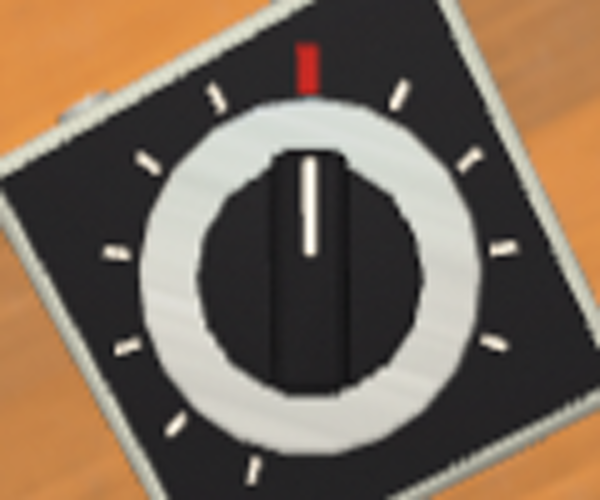

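Emit:
{"api": "arm_command", "payload": {"series": [[1, 0, 0, 0, 0, 0, -0.1275], [1, 0, 0, 0, 0, 0, -0.1275], [1, 0, 0, 0, 0, 0, -0.1275], [1, 0, 0, 0, 0, 0, -0.1275], [1, -1.3, -4.65, 0, 0, 0, 0], [1, -1.3, -4.65, 0, 0, 0, 0], [1, -1.3, -4.65, 0, 0, 0, 0], [1, -1.3, -4.65, 0, 0, 0, 0], [1, -1.3, -4.65, 0, 0, 0, 0], [1, 0, 0, 0, 0, 0, 0], [1, 0, 0, 0, 0, 0, 0], [1, 0, 0, 0, 0, 0, 0]]}}

```text
time: 7.25
tool_pos: [0.4955, 0.216, 0.188]
ee_rot: [3.14, 0.002, 0.052]
wrist_force: [-0.4, 0.1, 0.1]
width: 0.0941
```

```bash
cat > cases.py <<'E'
from h import *
def look(f):
    p,R,o=tool();c=eyes.get_calibration("wrist");im=eyes.snapshot("wrist");np.savez(f+".npz",**c);cv2.imwrite(f"pics/{f}.png",im)
    print(o["time"],p.round(4),o["ee_rot"].round(4),o["wrist_force"].round(1),o["width"].round(4))
    return p,R,c,im
def lids(c,im,z):
    m=cv2.inRange(cv2.cvtColor(im,cv2.COLOR_BGR2HSV),(4,200,170),(14,255,255))
    m=cv2.morphologyEx(m,cv2.MORPH_OPEN,np.ones((5,5)));out=[]
    for k in cv2.findContours(m,0,2)[0]:
        if cv2.contourArea(k)>1500:
            W=np.array([onz(c,q,z)[:2] for q in k.reshape(-1,2)],np.float32)
            r=cv2.minAreaRect((W*1000));b=cv2.boxPoints(r)/1000
            out.append((np.array(r[0])/1000,r[1],r[2],cv2.boundingRect(k)))
    return out
E
python3 - <<'E'
from cases import *
p,R,c,im=look("w4")
for l in lids(c,im,.044):print(l)
hsv=cv2.cvtColor(im,cv2.COLOR_BGR2HSV)
m=cv2.inRange(hsv,(105,120,60),(130,255,255))
for k in cv2.findContours(m,0,2)[0]:
    if cv2.contourArea(k)>100:
        r=cv2.boundingRect(k);print("blue",r,[onz(c,q,.022)[:2].round(4) for q in((r[0],r[1]),(r[0]+r[2],r[1]+r[3]))])
E
```

```text
Traceback (most recent call last):
  File "cases.py", line 4, in look
    print(o["time"],p.round(4),o["ee_rot"].round(4),o["wrist_force"].round(1),o["width"].round(4))
                                                                              ^^^^^^^^^^^^^^^^
AttributeError: 'float' object has no attribute 'round'
```

View pics/w4.png

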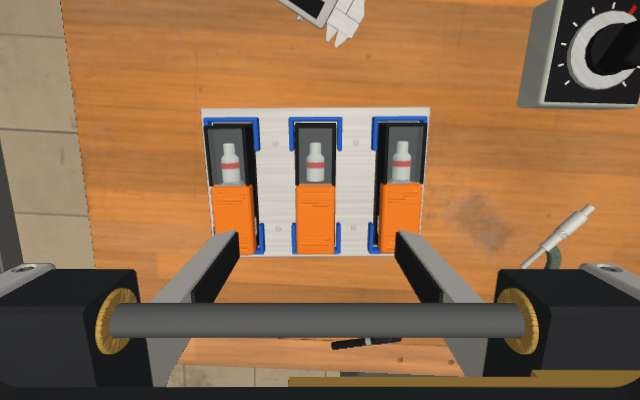

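```bash
sed -i 's/o\["width"\].round(4)/round(o["width"],4)/' cases.py; python3 - <<'E'
from cases import *
c=dict(np.load("w4.npz"));im=cv2.imread("pics/w4.png")
for l in lids(c,im,.044):print(l)
for n,p in dict(TL=(203,109),TR=(429,108),BR=(421,255),BL=(213,256)).items():print(n,onz(c,p,.008))
print(onz(c,(315,123),.044),onz(c,(401,123),.044),onz(c,(228,124),.044))
E
```

```text
(array([0.46058725, 0.30263855]), (74.11144256591797, 40.3624153137207), 3.9295530319213867, (212, 187, 42, 67))
(array([0.46572003, 0.21490788]), (75.03158569335938, 39.32981872558594), 2.3388922214508057, (297, 186, 38, 68))
(array([0.47171021, 0.1247764 ]), (74.62950134277344, 40.13745880126953), 3.6538331508636475, (381, 185, 41, 68))
TL [0.5743899  0.34267776 0.008     ]
TR [0.58835151 0.09788727 0.008     ]
BR [0.41719989 0.08359593 0.008     ]
BL [0.40266738 0.33662271 0.008     ]
[0.56616088 0.22045039 0.044     ] [0.57060819 0.13566472 0.044     ] [0.56065647 0.30618113 0.044     ]
```

Emit:
{"api": "arm_command", "payload": {"series": [[0.75, 0, 4.5, 0, 0, 0, -0.006], [0.75, 0.05, 4.47, 0, 0, 0, 0], [0.75, 0, 0, 0, 0, 0, 0], [0.75, 0, 0, 4, 0, 0, 0], [0.75, 0, 0, 4, 0, 0, 0], [0.75, 0, 0, 4, 0, 0, 0], [0.75, 0, 0, 3, 0, 0, 0], [0.75, 0, 0, 1.8, 0, 0, 0], [0.75, 0, 0, 0, 0, 0, 0], [0.75, 0, 0, 0, 0, 0, 0], [0.75, 0, 0, 0, 0, 0, 0]]}}

```text
time: 8.4
tool_pos: [0.5021, 0.1275, 0.0232]
ee_rot: [-3.141, -0.003, 0.059]
wrist_force: [0.5, 0.2, 1.3]
width: 0.0703
```

Emit:
{"api": "arm_command", "payload": {"series": [[0.75, 0, 0, 0.8, 0, 0, 0], [0.75, 0, 0, 0, 0, 0, 0], [0.75, 0, 0, 0, 0, 0, 0]]}}

```text
time: 8.7
tool_pos: [0.5006, 0.1276, 0.0136]
ee_rot: [3.142, -0.0, 0.06]
wrist_force: [-0.4, -0.0, -0.5]
width: 0.0707
```

Emit:
{"api": "arm_command", "payload": {"series": [[0, 0, 0, 0, 0, 0, 0], [0, 0, 0, 0, 0, 0, 0], [0, 0, 0, 0, 0, 0, 0], [0, 0, 0, 0, 0, 0, 0], [0, 0, 0, 0, 0, 0, 0], [0, 0, 0, 0, 0, 0, 0]]}}

```text
time: 9.3
tool_pos: [0.5006, 0.1273, 0.0136]
ee_rot: [3.141, -0.0, 0.06]
wrist_force: [-0.4, -1.8, 1.4]
width: 0.0418
```

Emit:
{"api": "arm_command", "payload": {"series": [[0, 0, 0, -1, 0, 0, 0], [0, 0, 0, -3, 0, 0, 0], [0, 0, 0, -4, 0, 0, 0], [0, 0, 0, -4, 0, 0, 0], [0, 0, 0, -3, 0, 0, 0], [0, 0, 0, 0, 0, -0.1, 0], [0, 0, 0, 0, 0, -0.1, 0], [0, 0, 0, 0, 0, -0.1, 0], [0, 0, 0, 0, 0, -0.1, 0], [0, 1.5, 0, 0, 0, 0, 0], [0, -1.5, 0, 0, 0, 0, 0], [0, 0, 0, 0, 0, 0, 0], [0, 0, 0, 0, 0, 0, 0]]}}

```text
time: 10.6
tool_pos: [0.5009, 0.1278, 0.1637]
ee_rot: [-3.141, 0.399, 0.06]
wrist_force: [0.8, 1.0, -3.7]
width: 0.0417
```

```bash
python3 - <<'E'
from cases import *
p,R,c,im=look("a1")
E
```

```text
10.6 [0.5009 0.1278 0.1637] [-3.1414  0.3985  0.06  ] [ 0.8  1.  -3.7] 0.0417
```

Emit:
{"api": "arm_command", "payload": {"series": [[0, 0, 0, 0, 0, 0.1, 0], [0, 0, 0, 0, 0, 0.1, 0], [0, 0, 0, 0, 0, 0.1, 0], [0, 0, 0, 0, 0, 0.1, 0], [0, 0, 0, 0, 0, 0.1, 0], [0, 0, 0, 0, 0, 0.1, 0], [0, 0, 0, 0, 0, 0.1, 0], [0, 0, 0, 0, 0, 0.1, 0], [0, -1.5, 0, 0, 0, 0, 0], [0, 1.5, 0, 0, 0, 0, 0], [0, 0, 0, 0, 0, 0, 0], [0, 0, 0, 0, 0, 0, 0]]}}

```text
time: 11.85
tool_pos: [0.5002, 0.1276, 0.1638]
ee_rot: [-3.142, -0.4, 0.06]
wrist_force: [0.3, -0.2, -3.5]
width: 0.0416
```

```bash
python3 - <<'E'
from cases import *
p,R,c,im=look("a2")
a=cv2.imread("pics/a1.png")
for i in (a,im):
    h=cv2.cvtColor(i,cv2.COLOR_BGR2HSV);m=cv2.inRange(h,(0,120,90),(4,255,255))|cv2.inRange(h,(172,120,90),(180,255,255))
    n,l,s,ce=cv2.connectedComponentsWithStats(m)
    print([(s[k].tolist(),ce[k].round(1).tolist()) for k in range(1,n) if s[k,4]>15])
cv2.imwrite("pics/a12.png",np.hstack([a[60:400,170:470],im[60:400,170:470]]))
E
```

```text
11.85 [0.5002 0.1276 0.1638] [-3.1415 -0.3996  0.0596] [ 0.3 -0.2 -3.5] 0.0416
[([101, 114, 21, 9, 113], [111.1, 118.7]), ([204, 114, 22, 9, 117], [214.5, 118.7]), ([302, 199, 33, 13, 337], [318.0, 205.7])]
[([393, 0, 11, 6, 35], [397.7, 2.1]), ([504, 83, 6, 7, 28], [506.4, 85.8]), ([298, 201, 37, 15, 365], [317.0, 209.1]), ([131, 216, 19, 4, 71], [140.1, 217.5]), ([221, 216, 17, 4, 68], [229.0, 217.5])]
```

View pics/a12.png

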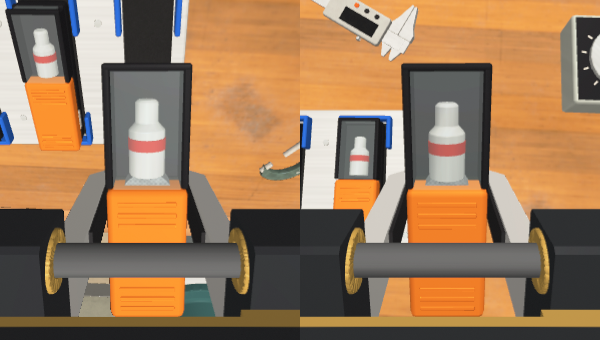

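Emit:
{"api": "arm_command", "payload": {"series": [[0, 0, 0, 0, 0, -0.1, 0], [0, 0, 0, 0, 0, -0.1, 0], [0, 0, 0, 0, 0, -0.1, 0], [0, 0, 0, 0, 0, -0.1, 0], [0, 0, 0, 4, 0, 0, 0], [0, 0, 0, 4, 0, 0, 0], [0, 0, 0, 3.5, 0, 0, 0], [0, 0, 0, 1, 0, 0, 0], [0, 0, 0, 0, 0, 0, 0], [0, 0, 0, 0, 0, 0, 0]]}}

```text
time: 12.9
tool_pos: [0.5022, 0.1278, 0.0404]
ee_rot: [-3.141, -0.004, 0.06]
wrist_force: [0.6, 0.8, -3.0]
width: 0.042
```

Emit:
{"api": "arm_command", "payload": {"series": [[0, 0, 0, 0.8, 0, 0, 0], [0, 0, 0, 0.8, 0, 0, 0], [0, 0, 0, 0.5, 0, 0, 0], [0, 0, 0, 0.3, 0, 0, 0], [0, 0, 0, 0, 0, 0, 0], [0, 0, 0, 0, 0, 0, 0]]}}

```text
time: 13.5
tool_pos: [0.5013, 0.1279, 0.0197]
ee_rot: [-3.141, -0.002, 0.06]
wrist_force: [-9.9, -0.9, 21.7]
width: 0.042
```

Emit:
{"api": "arm_command", "payload": {"series": [[0, 0, 0, -0.5, 0, 0, 0], [0, -0.1, 0, -0.5, 0, 0, 0], [0, 0, 0, 0, 0, 0, 0], [0, 0, 0, 0, 0, 0, 0], [0, 0, 0, 0, 0, 0, 0]]}}

```text
time: 14.0
tool_pos: [0.499, 0.1274, 0.0236]
ee_rot: [3.141, 0.002, 0.06]
wrist_force: [-0.3, 0.3, -4.3]
width: 0.042
```

```bash
python3 - <<'E'
from cases import *
p,R,c,im=look("a3")
cv2.imwrite("pics/a3c.png",cv2.resize(im[60:300,220:420],None,fx=2.5,fy=2.5))
E
```

```text
14.0 [0.499  0.1274 0.0236] [3.1414e+00 1.5000e-03 5.9700e-02] [-0.3  0.3 -4.3] 0.042
```

View pics/a3c.png

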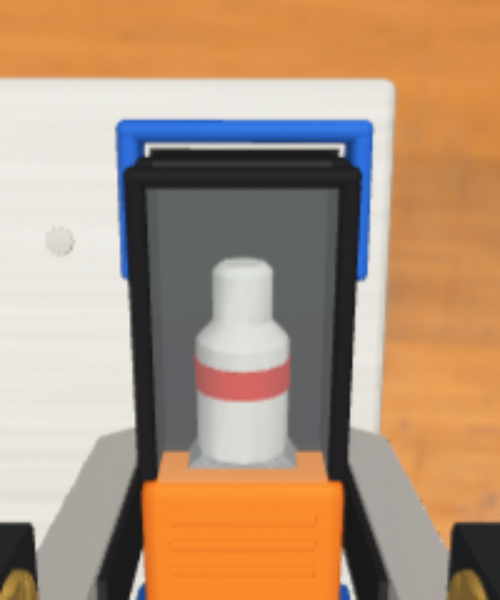

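Emit:
{"api": "arm_command", "payload": {"series": [[0, 0, 0, 0.3, 0, 0, 0], [0, 0, 0, 0.3, 0, 0, 0], [0, 0, 0, 0, 0, 0, 0], [0, 0, 0, 0, 0, 0, 0]]}}

```text
time: 14.45
tool_pos: [0.5, 0.1275, 0.0186]
ee_rot: [3.142, -0.001, 0.06]
wrist_force: [2.4, 0.7, -1.0]
width: 0.042
```

Emit:
{"api": "arm_command", "payload": {"series": [[0, 0, 0, 0.2, 0, 0, 0], [0, 0, 0, 0, 0, 0, 0], [0, 0, 0, 0, 0, 0, 0]]}}

```text
time: 14.75
tool_pos: [0.5006, 0.1276, 0.0173]
ee_rot: [3.142, -0.002, 0.06]
wrist_force: [1.8, 0.1, 2.2]
width: 0.0422
```

Emit:
{"api": "arm_command", "payload": {"series": [[0, 0, 0, 0.2, 0, 0, 0], [0, 0, 0, 0, 0, 0, 0], [0, 0, 0, 0, 0, 0, 0]]}}

```text
time: 15.05
tool_pos: [0.5006, 0.1277, 0.0151]
ee_rot: [-3.141, -0.002, 0.06]
wrist_force: [4.1, -0.4, 4.5]
width: 0.0416
```

Emit:
{"api": "arm_command", "payload": {"series": [[0, 0, 0, 0.15, 0, 0, 0], [0, 0, 0, 0, 0, 0, 0], [0, 0, 0, 0, 0, 0, 0]]}}

```text
time: 15.35
tool_pos: [0.4997, 0.1276, 0.013]
ee_rot: [-3.142, -0.0, 0.06]
wrist_force: [4.7, 0.4, 4.7]
width: 0.0416
```

Emit:
{"api": "arm_command", "payload": {"series": [[0.75, 0, 0, 0, 0, 0, 0], [0.75, 0, 0, 0, 0, 0, 0], [0.75, 0, 0, 0, 0, 0, 0], [0.75, 0, 0, 0, 0, 0, 0], [0.75, 0, 0, -3, 0, 0, 0], [0.75, 0, 0, -4, 0, 0, 0], [0.75, 0, 0, -4, 0, 0, 0], [0.75, 0, -4.4, 0, 0, 0, 0], [0.75, 0.1, -4.4, 0, 0, 0, 0], [0.75, 0, 0, 0, 0, 0, 0], [0.75, 0, 0, 0, 0, 0, 0], [0.75, 0, 0, 0, 0, 0, 0]]}}

```text
time: 16.55
tool_pos: [0.495, 0.2145, 0.1224]
ee_rot: [3.141, 0.001, 0.059]
wrist_force: [-0.4, -0.4, 1.3]
width: 0.0706
```

```bash
python3 - <<'E'
from cases import *
p,R,c,im=look("b0")
for l in lids(c,im,.044):print(l)
cv2.imwrite("pics/b0c.png",np.hstack([cv2.resize(im[60:260,370:470],None,fx=3,fy=3),cv2.resize(im[60:260,270:370],None,fx=3,fy=3)]))
E
```

```text
16.55 [0.495  0.2145 0.1224] [3.1405e+00 1.2000e-03 5.9300e-02] [-0.4 -0.4  1.3] 0.0706
(array([0.47453333, 0.12665687]), (66.66770935058594, 40.185707092285156), 3.4330856800079346, (394, 201, 49, 74))
(array([0.46536377, 0.21520369]), (74.76712036132812, 40.23032760620117), 2.929943561553955, (290, 201, 48, 82))
(array([0.46076489, 0.30274448]), (73.42935180664062, 41.027488708496094), 3.6821348667144775, (184, 201, 51, 81))
```

View pics/b0c.png

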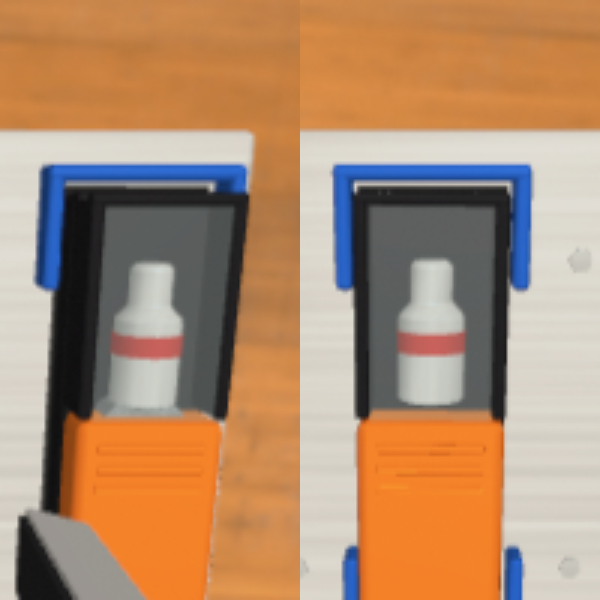

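Emit:
{"api": "arm_command", "payload": {"series": [[0.75, 0.1, -0.1, 4, 0, 0, 0], [0.75, 0, 0, 3.5, 0, 0, 0], [0.75, 0, 0, 2, 0, 0, 0], [0.75, 0, 0, 0.8, 0, 0, 0], [0.75, 0, 0, 0, 0, 0, 0], [0.75, 0, 0, 0, 0, 0, 0]]}}

```text
time: 17.2
tool_pos: [0.4973, 0.2162, 0.0212]
ee_rot: [-3.141, -0.002, 0.059]
wrist_force: [0.7, 0.9, -0.4]
width: 0.0703
```

Emit:
{"api": "arm_command", "payload": {"series": [[0.75, 0, 0, 0.5, 0, 0, 0], [0.5, 0, 0, 0, 0, 0, 0], [0, 0, 0, 0, 0, 0, 0], [0, 0, 0, 0, 0, 0, 0], [0, 0, 0, 0, 0, 0, 0], [0, 0, 0, 0, 0, 0, 0], [0, 0, 0, 0, 0, 0, 0]]}}

```text
time: 17.9
tool_pos: [0.4964, 0.2168, 0.0153]
ee_rot: [-3.141, -0.0, 0.06]
wrist_force: [0.4, 0.6, 1.5]
width: 0.0416
```

Emit:
{"api": "arm_command", "payload": {"series": [[0, 0, 0, -1, 0, 0, 0], [0, 0, 0, -3, 0, 0, 0], [0, 0, 0, -4, 0, 0, 0], [0, 0, 0, -4, 0, 0, 0], [0, 0, 0, -3, 0, 0, 0], [0, 0, 0, 0, 0, -0.1, 0], [0, 0, 0, 0, 0, -0.1, 0], [0, 0, 0, 0, 0, -0.1, 0], [0, 0, 0, 0, 0, -0.1, 0], [0, 1, 0, 0, 0, 0, 0], [0, -1, 0, 0, 0, 0, 0], [0, 0, 0, 0, 0, 0, 0], [0, 0, 0, 0, 0, 0, 0]]}}

```text
time: 19.2
tool_pos: [0.4958, 0.2167, 0.1663]
ee_rot: [-3.141, 0.397, 0.061]
wrist_force: [0.1, 0.0, -3.1]
width: 0.042
```

```bash
cat >> cases.py <<'E'
def band(i):
    h=cv2.cvtColor(i,cv2.COLOR_BGR2HSV);m=cv2.inRange(h,(0,120,90),(4,255,255))|cv2.inRange(h,(172,120,90),(180,255,255));m[:,:285]=0;m[:,350:]=0;m[270:]=0
    n,l,s,ce=cv2.connectedComponentsWithStats(m)
    return [(s[k].tolist(),ce[k].round(1).tolist()) for k in range(1,n) if s[k,4]>40]
E
python3 - <<'E'
from cases import *
print(band(look("b1")[3]))
E
```

```text
19.2 [0.4958 0.2167 0.1663] [-3.1413  0.3969  0.0605] [ 0.1  0.  -3.1] 0.042
[([303, 175, 33, 12, 343], [318.7, 180.8])]
```

Emit:
{"api": "arm_command", "payload": {"series": [[0, 0, 0, 0, 0, 0.1, 0], [0, 0, 0, 0, 0, 0.1, 0], [0, 0, 0, 0, 0, 0.1, 0], [0, 0, 0, 0, 0, 0.1, 0], [0, 0, 0, 0, 0, 0.1, 0], [0, 0, 0, 0, 0, 0.1, 0], [0, 0, 0, 0, 0, 0.1, 0], [0, 0, 0, 0, 0, 0.1, 0], [0, -1, 0, 0, 0, 0, 0], [0, 1, 0, 0, 0, 0, 0], [0, 0, 0, 0, 0, 0, 0], [0, 0, 0, 0, 0, 0, 0]]}}

```text
time: 20.45
tool_pos: [0.4975, 0.2166, 0.166]
ee_rot: [-3.141, -0.401, 0.059]
wrist_force: [1.2, -0.2, -3.0]
width: 0.0422
```

```bash
python3 - <<'E'
from cases import *
print(band(look("b2")[3]))
E
```

```text
20.45 [0.4975 0.2166 0.166 ] [-3.1412 -0.4005  0.0588] [ 1.2 -0.2 -3. ] 0.0422
[([300, 230, 35, 15, 331], [317.5, 238.4])]
```

```bash
python3 - <<'E'
import cv2,numpy as np
s=cv2.imread("pics/scene0.png");t=cv2.imread("pics/top0.png");w=cv2.imread("pics/w1.png")
o=np.zeros((600,800,3),np.uint8)
r=lambda i,x,y,wd,h,f:cv2.resize(i[y:y+h,x:x+wd],None,fx=f,fy=f,interpolation=2)
o[:300,:400]=r(s,370,175,80,60,5);o[:300,400:700]=r(t,355,100,50,50,6);o[300:600,:400]=r(w,560,50,80,60,5)
cv2.imwrite("pics/l1.png",o)
E
```

```text
(no output)
```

View pics/l1.png

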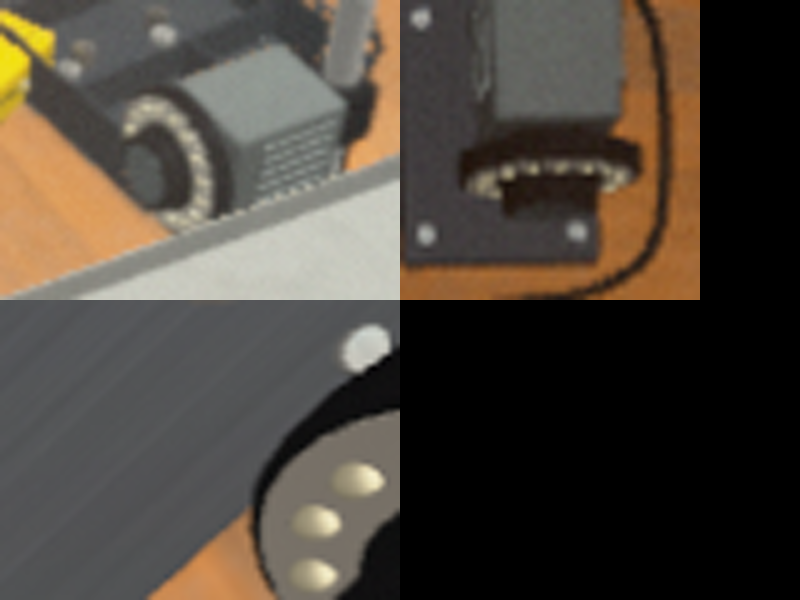

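```bash
python3 - <<'E'
from h import *
t=eyes.get_calibration("top");s=eyes.get_calibration("scene")
for r in(134.3,135,135.7):print(onz(t,(379.8,r),.17), two(t,(379.8,r),s,(398.6,208.6)))
print(onz(s,(398.6,208.6),.17),proj(s,[.765,-.172,.17]),proj(t,[.765,-.172,.17]))
print("ring ends",onz(t,(355+62/6,100+160/6),.17),onz(t,(355+238/6,100+160/6),.17))
print("body front",onz(t,(355+80/6,100+122/6),.205),onz(t,(355+222/6,100+118/6),.205))
p,R,o=tool();print(p)
E
```

```text
[ 0.76334264 -0.17387849  0.17      ] (array([ 0.76322964, -0.17371629,  0.17217243]), np.float64(0.0007218467338956092))
[ 0.76150106 -0.17387656  0.17      ] (array([ 0.7620097 , -0.174008  ,  0.17272171]), np.float64(0.0023149584224935516))
[ 0.75965978 -0.17387468  0.17      ] (array([ 0.76078865, -0.17430046,  0.17327656]), np.float64(0.0039066397232249885))
[ 0.76515728 -0.17192305  0.17      ] [398.56466159 208.63735718] [379.0807659  133.66586822]
ring ends [ 0.78322747 -0.1360688   0.17      ] [ 0.78369436 -0.21281785  0.17      ]
body front [ 0.79154664 -0.13960268  0.205     ] [ 0.79361553 -0.19940568  0.205     ]
[0.49725788 0.21648236 0.16553987]
```

Emit:
{"api": "arm_command", "payload": {"series": [[0, 0, 0, 0, 0, -0.1, 0], [0, 0, 0, 0, 0, -0.1, 0], [0, 0, 0, 0, 0, -0.1, 0], [0, 0, 0, 0, 0, -0.1, 0], [0, 0, 2, 0, 0, 0, 0.038], [0, 0.4, 3, 0, 0, 0, 0], [0, 0.6, 4, 0, 0, 0, 0], [0, 0.6, 4, 0, 0, 0, 0], [0, 0.6, 4, 0, 0, 0, 0], [0, 0.6, 4, 0, 0, 0, 0], [0, 0.6, 4, 0, 0, 0, 0], [0, 0.6, 4, 0, 0, 0, 0], [0, 0.6, 4, 0, 0, 0, 0], [0, 0.5, 3.4, 0, 0, 0, 0], [0, 0.4, 2, 0, 0, 0, 0], [0, 0, 1, 0, 0, 0, 0], [0, 0, 0, 0, 0, 0, 0], [0, 0, 0, 0, 0, 0, 0]]}}

```text
time: 22.3
tool_pos: [0.5606, -0.175, 0.1649]
ee_rot: [-3.14, 0.0, 0.023]
wrist_force: [-0.1, 0.6, -2.9]
width: 0.0418
```

Emit:
{"api": "arm_command", "payload": {"series": [[0, 0.8, 0, 0.2, 0, 0, 0], [0, 1, 0.1, 0.2, 0, 0, 0], [0, 1, 0.1, 0.2, 0, 0, 0], [0, 0.5, 0, 0, 0, 0, 0], [0, 0, 0, 0, 0, -0.08, 0], [0, 0, 0, 0, 0, -0.08, 0], [0, 0, 0, 0, 0, -0.08, 0], [0, 0, 0, 0, 0, -0.08, 0], [0, 0, 0, 0, 0, 0, 0], [0, 0, 0, 0, 0, 0, 0], [0, 0, 0, 0, 0, 0, 0], [0, 0, 0, 0, 0, 0, 0]]}}

```text
time: 23.5
tool_pos: [0.5933, -0.1776, 0.1603]
ee_rot: [3.141, 0.318, 0.021]
wrist_force: [0.2, -0.8, -2.9]
width: 0.0417
```

Emit:
{"api": "arm_command", "payload": {"series": [[0, 0, 0, 0, 0, 0.04, 0], [0, 0, 0, 0, 0, 0.04, 0], [0, 0, 0, 0, 0, 0.04, 0], [0, 0, 0, 0, 0, 0.04, 0], [0, 0, 0, 0, 0, 0.04, 0], [0, 0, 0, 0, 0, 0.04, 0], [0, 0, 0, 0, 0, 0.04, 0], [0, 0, 0, 0, 0, 0.03, 0], [0, 0, 0, 0, 0, 0.01, 0], [0, 0, 0, 0, 0, 0, 0], [0, 0, 0, 0, 0, 0, 0]]}}

```text
time: 24.6
tool_pos: [0.5934, -0.1775, 0.1594]
ee_rot: [3.141, -0.0, 0.022]
wrist_force: [-1.0, 0.4, -2.5]
width: 0.0415
```

```bash
python3 - <<'E'
from cases import *
p,R,c,im=look("d1");print(band(im))
g=cv2.cvtColor(im,cv2.COLOR_BGR2GRAY);print(g[90:170:2,318])
b=cv2.imread("pics/b1.png");print(cv2.cvtColor(b,6)[90:170:2,318])
sc=eyes.snapshot("scene");tp=eyes.snapshot("top");cv2.imwrite("pics/d1s.png",sc);cv2.imwrite("pics/d1t.png",tp)
r=lambda i,x,y,w,h,f:cv2.resize(i[y:y+h,x:x+w],None,fx=f,fy=f,interpolation=2)
o=np.zeros((600,800,3),np.uint8);o[:400,:400]=r(im,220,60,200,200,2);o[:400,400:]=r(tp,300,90,100,100,4);o[400:,:400]=r(sc,300,150,160,80,2.5)
cv2.imwrite("pics/d1c.png",o)
E
```

```text
24.6 [ 0.5934 -0.1775  0.1594] [ 3.1413e+00 -2.0000e-04  2.1600e-02] [-1.   0.4 -2.5] 0.0415
[([301, 176, 35, 12, 351], [318.2, 181.9])]
[176 174 158 156 158 159 157 156 157 158 158 158 156 157 155 154 156 157
 135  37  47  39  35 189 231 229 229 229 229 228 229 229 229 228 228 230
 228 228 229 231]
[ 42  42  42  42  42  42  42  42  40  41  42  42  41  41  42  42  43  42
  38  36  54  42  40 193 237 238 238 237 238 237 237 237 237 237 235 223
 224 224 227 236]
```

View pics/d1c.png

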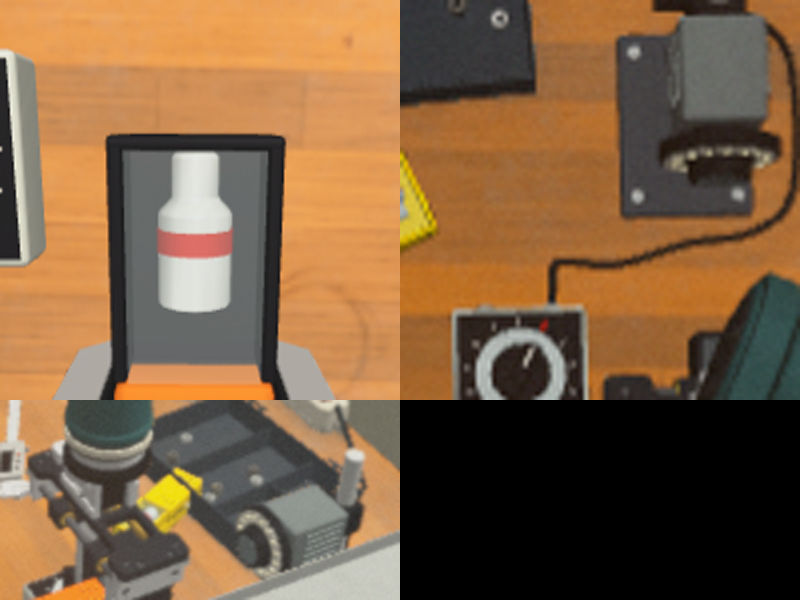

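```bash
python3 - <<'E'
from h import *
c=dict(np.load("d1.npz"))
L=np.array([.764,-.173,.17]);u=np.array([np.cos(.021),np.sin(.021)])
for p in((275,129),(361,129),(318,127)):
    X=onz(c,p,.188);d=L[:2]-X[:2];print(X.round(4),"dist",d@u,"lat",d[1]*u[0]-d[0]*u[1])
E
```

```text
[ 0.6611 -0.1575  0.188 ] dist 0.10252547250793202 lat -0.017646937680080903
[ 0.662  -0.1972  0.188 ] dist 0.1024923475838747 lat 0.022048449209243065
[ 0.6625 -0.1773  0.188 ] dist 0.10160903874022713 lat 0.0021991696672419123
```

Emit:
{"api": "arm_command", "payload": {"series": [[0, 0, -0.1, 0, 0, 0, 0], [0, 0, -0.1, 0, 0, 0, 0], [0, 0, 0, 0, 0, 0, 0], [0, 0, 0, 0, 0, 0, 0], [0, 0, 0, 0, 0, 0, 0]]}}

```text
time: 25.25
tool_pos: [0.5936, -0.1754, 0.1589]
ee_rot: [3.142, 0.0, 0.022]
wrist_force: [-0.0, -0.2, -3.2]
width: 0.0414
```

```bash
python3 - <<'E'
from cases import *
from bench import job
p,R,c,im=look("e1");b=band(im);print(b)
if b and abs(b[0][1][1]-182)<4: print(job.close_job())
E
```

```text
25.25 [ 0.5936 -0.1754  0.1589] [3.1415 0.     0.0219] [-0.  -0.2 -3.2] 0.0414
[([301, 176, 35, 12, 352], [318.1, 181.9])]
the job is handed in; nothing more can be done
None
```

The dial is on its red mark, the rattling case is held up to the lens with its cutter at the window, and the job was handed in at about 25 s of the 72 s allowed.

- **Dial:** I turned it first. A close view and a later top view both showed the index line on the red mark, within about 2 degrees.
- **Right case:** The cutter stayed put when shaken and tilted 23 degrees each way (the band moved about 3 px), so the case is sound. The first try at laying it back touched the nest with about 22 N. I backed off, shifted slightly and lowered it gently, and the picture afterwards showed it seated.
- **Middle case:** The cutter's band moved 58 px between the two tilts, about 30 mm, so this is the faulty one. I left the left case untouched because the search was over.
- **Final hold:** The case is level with its window end about 10.2 cm from the lens. It measured about 2 mm off the axis, and I moved it 2 mm to correct that. The cutter is at the front stop: its band is at row 182, against 181 when tilted nose down.

The lens position comes from two views that agreed to 1–2 mm; the heading of the camera unit came out anywhere from 1 to 2 degrees, and I used 1.2. I viewed 12 pictures, two over the budget of 10.

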